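# Clear the caddy opening, sort the strays, and offer up its cover

### The job

Clear the two things lying across the opening in the half-built tool caddy: the red carpenter's pencil belongs in the yellow bin and the steel hinge in the blue bin. Then lift the green cover by its wooden grip, carry it over the caddy's upright side panel, and stop with it hovering level about 15 mm above the opening, centred and turned square to it, so the fit can be checked by eye. Never let the cover bump the caddy, leave the sanding block, glue bottle and tin where they are, and finish still holding the cover there without touching anything with it.

Things in the scene. Friction and masses are not known exactly. Their poses are not given: they have to be found in the camera images.
- caddy: Half-built plywood tool caddy, fixed. Base 260 (x) x 200 (y) x 18 mm; origin: centre of its underside. Upright panel along its -y edge (y -100 to -85 mm), top 85 mm above the bench. On it at x = 105 mm an orange and black spring clamp, y -120 to -65 mm, up to 140 mm above the bench: the highest point. Under that a corner block (x 92 to 118, y -85 to -59, 68 mm high).
- opening (a point): Centre of the rectangular opening in the caddy base, at the level of the base's upper face (18 mm above the bench; caddy frame x 0, y 15 mm). The opening is 150 mm along its x and 90 mm along its y, 15 mm deep with a dark floor. Axes as the caddy's.
- panel_top (a point): Middle of the top edge of the caddy's upright side panel, 85 mm above the bench. The panel runs 130 mm either way along x; axes as the caddy's.
- cover: Loose green plate 138 (x) x 78 (y) x 12 mm, about 0.18 kg, flat on the bench beyond the panel (-y side). Origin: centre of its underside. On its middle a pale wooden grip bar 20 mm thick (x) x 64 mm long (y), 12 to 52 mm above the underside; pinch it across x from above. A half turn makes no difference. It is 6 mm smaller than the opening on every side.
- pencil: Loose flat red carpenter's pencil, 15 (x) x 140 (y) x 10 mm thick, tip to +y, about 20 g; origin at the centre of its underside. It lies across the opening, resting on the base on both sides of it, about 38 mm from the opening's middle along the caddy's x, on either side; pinch it across x.
- hinge: Loose folded steel strip hinge, 22 (x) x 140 (y) x 8 mm thick, about 0.12 kg; origin at the centre of its underside. It lies across the opening like the pencil, on the other side of the middle, about 38 mm off; pinch it across x.
- pencil_bin: Yellow open-topped bin for pencils, fixed. 90 (x) x 180 (y) x 50 mm high outside, walls and floor 4 mm; origin at the centre of its underside. It and the blue bin may swap places.
- parts_bin: Blue open-topped bin for hinges and other fixings, fixed; same size as the yellow one, 90 (x) x 180 (y) x 50 mm, walls and floor 4 mm; origin at the centre of its underside.
- sanding_block: Bystander: loose cork sanding block, 60 x 100 x 30 mm; origin at the centre of its underside.
- glue: Bystander: loose white glue bottle, 56 mm across, 150 mm tall; origin at the centre of its underside.
- tin: Bystander: loose dark blue round tin with a brass lid, 72 mm across, 96 mm tall; origin at the centre of its underside.

How it is judged:
By the outcome, as a careful person would: the job done as asked, in the order asked, and still so for the second after the job is handed in, while the arm keeps its last pose, push and grip.
It also fails if it takes over 67 s, if anything falls off the work surface, if the arm or the gripper's body presses on something with over 40 N, if the wrist force passes 120 N, or if a joint passes its speed limit or range.

### The arm

A 7-joint arm with a two-finger parallel gripper is mounted at the origin on the work surface. World frame = base frame: x ahead of the robot, y to its left, z up, the work surface at z = 0. Lengths are in mm, angles in rad, forces in N, time in s.
With the tool pointing down it reaches from about 400 to 850 mm from the base axis. Payload 10.4 kg.
Tool frame: the origin (TCP) lies at the very end of the fingers, on their centre line; the grasp point (between the pads) lies 19 mm behind it; z points along the fingers, y is the line along which they close (so a half turn about z gives the same grasp; the last joint's range is limited). The gripper opens to 87 mm and grips with 3 to 60 N. Pads are 19 mm wide; open, the fingers measure 117 mm over their backs; the gripper's body (75 mm by 190 mm) begins 51 mm behind the grasp point.
Start: joints at [1.096, 0.332, -0.065, 1.46, 0.022, 1.35, -0.088], TCP at [272.89, -562.302, 222.576] pointing down, gripper open.
Joint ranges: [-2.6, 2.6], [-0.5, 2.12], [-1.47, 1.34], [0.16, 2.42], [-1.27, 4.41], [0.06, 2.06], [-2.6, 2.6]. Speed limits (rad/s): [2.22, 2.22, 2.79, 2.79, 3.14, 3.14, 3.14].

### API

Orientations are given as a unit quaternion [w, x, y, z].
In Python, from cell import r, solver, optics, finish_job gives the robot as it stands. Calls block until the motion is done:
- r.move_pose(position, orientation): joint-space move of the TCP to a pose.
- r.move_l(position, rot=None, vel=150, f_stop=None): straight line of the TCP; rot=None keeps the orientation; vel is the mean speed in mm/s. With f_stop (N) it stops when the force on the tool has changed by that much, and returns True; else False.
- r.movej(angles): joint-space move.
- r.command_gripper(opening, squeeze=None): finger opening in mm; squeeze is the grip in N (None keeps the last); returns when the fingers have stopped.
- r.dwell(seconds).
- solver.inverse_kinematics(position, orientation): joint angles nearest the present ones, or None.
- optics.capture(name): name is "scene" or "top" or "wrist"; returns a dict with "img" (400x640x3 uint8, red, green, blue), "fx", "fy", "cx", "cy" (pixels), "world_to_cam" (4x4, takes a point from world to camera coordinates). Camera axes: x right, y down, z forward; pixel columns grow to the right and rows downward; lengths in mm; the calibration is good to about 2 mm. A picture is of the moment at which its call begins. There is no depth.
A pose or a line that the arm cannot do raises r.IKError and nothing moves.
- finish_job(): hands the job in; it is judged then, once.
Readings, each from a call of its own:
- r.read_t(): time.
- r.read_q(): joint angles.
- r.read_joint_vel(): joint speeds.
- r.read_effort(): joint torques, N m.
- r.read_tcp_pos(): TCP position.
- r.read_ee_rot(): TCP orientation.
- r.read_contact_force(): force on the tool from outside, world axes, zero at the start.
- r.read_wrist_torque(): the same for the moment, N m.
- r.read_finger_gap(): finger opening in mm.
- r.read_grasp_force(): force on a finger pad.
Only numpy, scipy, OpenCV 4.12 (cv2) and the standard library are available. Lean on these libraries where they do the work, as an engineer would, in place of code of your own. Each camera call takes 0.05 s, during which the arm holds its last target. There are 200 camera calls.

## Working session

There is one attempt and no reset: what is moved stays moved. The work goes in short steps, each a Python script; the robot and the scene stay as the last script left them, time stands still between calls to the robot, and variables do not carry over. Pictures are saved under pics/ and viewed, at most 10 in all, crops included, and the job is handed in when it is done.

```bash
mkdir -p pics; ls; python3 - <<'E'
from cell import r, optics
import cv2
for n in ("top","scene"):
    c=optics.capture(n); cv2.imwrite(f"pics/{n}0.png",c["img"][:,:,::-1])
    print(n,c["fx"],c["cx"],c["cy"],c["world_to_cam"].round(3).tolist())
print(r.read_t(),r.read_ee_rot(),r.read_finger_gap())
E
```

```text
pics
top 420.47658849931315 319.55919061763075 200.25754644770257 [[-0.002, -1.0, 0.002, 28.601], [-0.992, 0.001, -0.124, 592.948], [0.124, -0.003, -0.992, 983.207], [0.0, 0.0, 0.0, 1.0]]
scene 369.23186750891756 319.6220758592551 204.98680586628038 [[0.781, 0.624, -0.02, -469.373], [0.42, -0.549, -0.723, -169.304], [-0.462, 0.556, -0.691, 1149.815], [0.0, 0.0, 0.0, 1.0]]
0.1 [-5.71418133e-04  9.74593185e-01  2.23981640e-01 -1.51166531e-04] 87.32593685504376
```

View pics/top0.png

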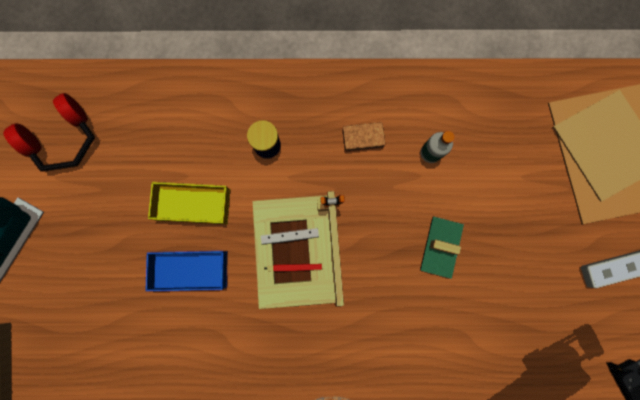

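View pics/scene0.png

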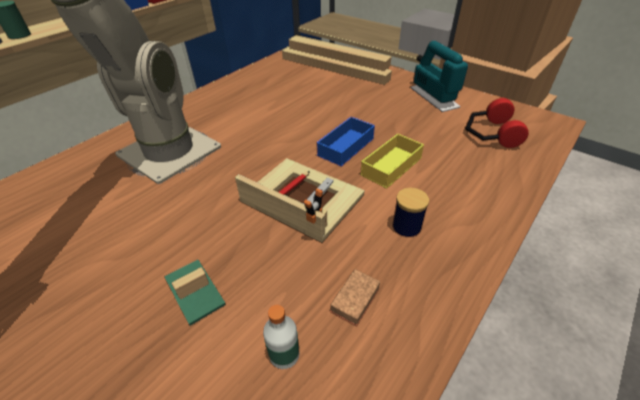

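The top view shows the hinge at (290,237), pencil at (295,268), yellow bin at (188,204), blue bin at (187,271), cover at (443,247), and the clamp at (332,201), which is the caddy's +x end. So the caddy is nearly aligned with the world frame.

```bash
cat > h.py <<'E'
import numpy as np, cv2
from scipy.spatial.transform import Rotation as R
from cell import r, solver, optics, finish_job
def unproj(c,px,z):
    px=np.atleast_2d(np.asarray(px,float)); M=c["world_to_cam"]; Rm,t=M[:3,:3],M[:3,3]
    d=np.c_[(px[:,0]-c["cx"])/c["fx"],(px[:,1]-c["cy"])/c["fy"],np.ones(len(px))]@Rm
    o=-Rm.T@t
    return (o+d*((z-o[2])/d[:,2])[:,None])[:,:2]
def proj(c,P):
    p=np.atleast_2d(P)@c["world_to_cam"][:3,:3].T+c["world_to_cam"][:3,3]
    return np.c_[p[:,0]/p[:,2]*c["fx"]+c["cx"],p[:,1]/p[:,2]*c["fy"]+c["cy"]]
def blob(c,lo,hi,z,roi=None):
    """largest HSV blob -> centre, size(long,short), yaw of long axis (mm, rad) in plane z"""
    m=cv2.inRange(cv2.cvtColor(c["img"],cv2.COLOR_RGB2HSV),np.array(lo),np.array(hi))
    if roi: k=np.zeros_like(m); x0,y0,x1,y1=roi; k[y0:y1,x0:x1]=1; m=m*k
    cs,_=cv2.findContours(m,cv2.RETR_EXTERNAL,cv2.CHAIN_APPROX_NONE)
    k=max(cs,key=cv2.contourArea)[:,0]
    return rect(unproj(c,k,z))
def rect(w):
    b=cv2.boxPoints(cv2.minAreaRect(w.astype(np.float32))); e=b[1]-b[0],b[2]-b[1]
    l=max(e,key=np.linalg.norm); s=min(e,key=np.linalg.norm)
    yaw=np.arctan2(l[1],l[0])%np.pi
    return b.mean(0),(np.linalg.norm(l),np.linalg.norm(s)),yaw
def down(a):
    """tool down, closing axis (tool y) along world angle a, of the two half turns"""
    y=np.array([np.cos(a),np.sin(a),0]); z=np.array([0,0,-1.]); x=np.cross(y,z)
    q=R.from_matrix(np.c_[x,y,z]).as_quat(); return q[[3,0,1,2]]
def yawof(q): # world angle of tool y
    return (lambda v:np.arctan2(v[1],v[0]))(R.from_quat(np.asarray(q)[[1,2,3,0]]).apply([0,1,0]))
E
python3 - <<'E'
from h import *
c=optics.capture("top")
print("cam",-c["world_to_cam"][:3,:3].T@c["world_to_cam"][:3,3])
hsv=cv2.cvtColor(c["img"],cv2.COLOR_RGB2HSV)
for n,p in dict(hinge=(275,237),pencil=(300,268),cover=(435,262),floor=(292,253),base=(265,220),wood=(380,300),grip=(446,246),blue=(187,271),yel=(188,204)).items(): print(n,hsv[p[1],p[0]])
f=lambda n,*a:print(n,*[np.round(v,3) for v in blob(c,*a)])
f("yel",(22,150,60),(35,255,255),50,(120,160,240,240))
f("blue",(105,120,40),(125,255,255),50,(120,235,240,310))
f("cover",(60,80,30),(95,255,255),12,(400,200,480,290))
f("pencil",(0,200,120),(6,255,255),28,(250,225,330,300))
f("hinge",(0,0,110),(180,50,255),26,(250,215,326,260))
for y in (0.,np.pi/2): print(y,solver.inverse_kinematics([500,60,250],down(y)))
print("tool y yaw now",yawof(r.read_ee_rot()))
M=c["world_to_cam"]
E
```

```text
cam [ 466.11351089   30.32872648 1049.24732035]
hinge [ 28  20 170]
pencil [  1 224 166]
cover [ 72 137  93]
floor [ 11 205  77]
base [ 28 112 169]
wood [ 12 193 135]
grip [ 23 128 171]
blue [109 215 165]
yel [ 31 223 176]
yel [586.87  344.384] [182.067  92.965] 1.514
blue [425.611 344.194] [180.175  88.681] 1.589
cover [ 480.592 -271.594] [134.123  75.352] 2.878
pencil [432.65   82.017] [110.726  13.782] 1.606
hinge [507.48  101.586] [138.224  20.127] 1.697
0.0 [ 0.56678156  0.11576222 -0.8250922   1.69817352  0.08678031  1.36544
 -0.2727012 ]
1.5707963267948966 [ 0.62309316  0.12550824 -0.88849114  1.69604084  0.09936772  1.36713912
  1.28910524]
tool y yaw now -1.119003650653159
```

```bash
python3 - <<'E'
from h import *
r.move_pose([475,70,330],down(0.05))
c=optics.capture("wrist"); cv2.imwrite("pics/w1.png",c["img"][:,:,::-1])
np.savez("w1.npz",**c)
o=-c["world_to_cam"][:3,:3].T@c["world_to_cam"][:3,3]
print(r.read_t(),r.read_tcp_pos(),yawof(r.read_ee_rot()),o,c["world_to_cam"].round(3).tolist(),c["fx"])
E
```

```text
2.5917 [475.22129452  69.03070105 329.8059567 ] 0.048146989632986484 [472.22127827 138.98805422 490.7948523 ] [[0.999, 0.048, -0.0, -478.11], [0.046, -0.965, 0.257, -13.612], [0.012, -0.257, -0.966, 504.397], [0.0, 0.0, 0.0, 1.0]] 330.4468493344863
```

View pics/w1.png

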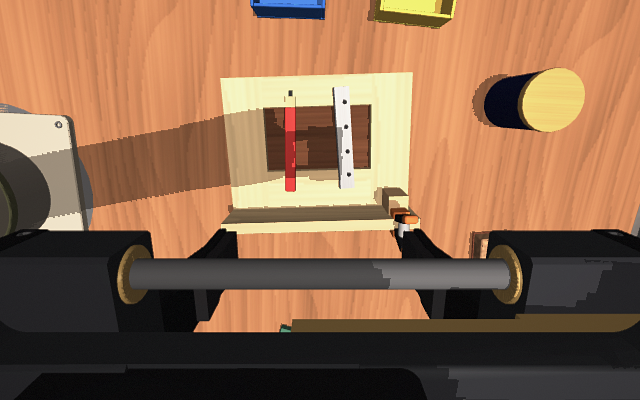

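The wrist view shows the opening with corners at about (264,107), (371,104), (371,168) and (267,171). The pencil is at (290,143), the hinge at (344,138), and the far base corners are at (221,78) and (411,72).

```bash
python3 - <<'E'
from h import *
c=dict(np.load("w1.npz")); 
hsv=cv2.cvtColor(c["img"],cv2.COLOR_RGB2HSV)
for p in [(320,140),(320,110),(320,165),(320,169),(320,172),(320,180),(270,140),(290,150),(342,150),(290,97),(343,110),(240,90),(255,150)]: print(p,hsv[p[1],p[0]],end=' ')
print()
def pts(lo,hi,roi):
    m=cv2.inRange(hsv,np.array(lo),np.array(hi)); k=np.zeros_like(m);x0,y0,x1,y1=roi;k[y0:y1,x0:x1]=1
    cs,_=cv2.findContours(m*k,cv2.RETR_EXTERNAL,cv2.CHAIN_APPROX_NONE)
    return np.vstack([q[:,0] for q in cs if cv2.contourArea(q)>40])
for n,a,z in [("open",((0,90,20),(20,255,140),(255,98,382,180)),18),("pencil",((0,200,100),(5,255,255),(275,85,305,200)),28),("hinge",((0,0,110),(180,40,255),(325,80,360,195)),26)]:
    p=pts(*a); print(n,p.min(0),p.max(0),*[np.round(v,4) for v in rect(unproj(c,p,z))])
w=unproj(c,[(221,78),(411.5,72.5)],18); d=w[1]-w[0]; print("base far edge",w,np.linalg.norm(d),np.arctan2(d[1],d[0]))
w=unproj(c,[(264,107),(371,104),(371,168),(267,171)],18); print(w, w.mean(0))
E
python3 -c "
import cv2;i=cv2.imread('pics/w1.png')[60:240,210:425];cv2.imwrite('pics/w1c.png',cv2.resize(i,None,fx=3.2,fy=3.2,interpolation=0))"
```

```text
(320, 140) [ 10 151  83] (320, 110) [ 10 146 119] (320, 165) [ 10 149  77] (320, 169) [ 16 102 103] (320, 172) [ 17 102 190] (320, 180) [ 16 104 177] (270, 140) [ 11 148  81] (290, 150) [  1 187 161] (342, 150) [ 14  11 249] (290, 97) [ 26  73 248] (343, 110) [ 17   7 245] (240, 90) [ 29  54 245] (255, 150) [ 17 102 198] 
open [263 105] [370 179] [471.3484  94.9568] [149.065  101.8193] 0.0826Traceback (most recent call last):
  File "<stdin>", line 11, in <module>
  File "<stdin>", line 9, in pts
    return _nx.concatenate(arrs, 0, dtype=dtype, casting=casting)
           ~~~~~~~~~~~~~~~^^^^^^^^^^^^^^^^^^^^^^^^^^^^^^^^^^^^^^^
ValueError: need at least one array to concatenate
```

View pics/w1c.png

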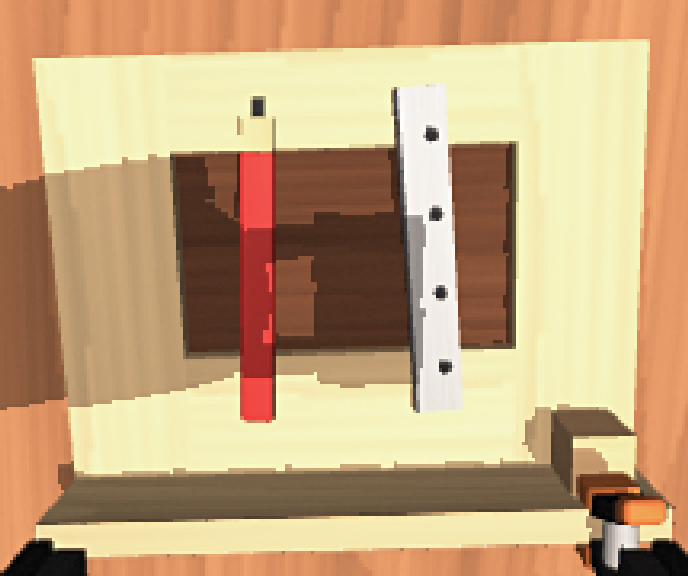

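The crop shows the opening, hinge and pencil clearly. I'll fit the caddy pose from the opening and base corners.

```bash
python3 - <<'E'
from h import *
from scipy.optimize import least_squares
c=dict(np.load("w1.npz")); U=lambda p:np.array(p)/3.2+[210,60]-0.35
px=U([(171,154),(517,142),(515,348),(186,356),(33,59),(649,40)])
loc=np.array([[-75,60],[75,60],[75,-30],[-75,-30],[-130,100],[130,100]],float)
def pose(p): return loc@np.array([[np.cos(p[2]),np.sin(p[2])],[-np.sin(p[2]),np.cos(p[2])]])+p[:2]
s=least_squares(lambda p:(proj(c,np.c_[pose(p),np.full(6,18.)])-px).ravel(),[472,85,.08],x_scale=[1,1,.01])
p=s.x; print("caddy",p,"rms px",np.sqrt((s.fun**2).mean()),s.fun.reshape(-1,2).round(1).tolist())
print("opening",p[:2]+15*np.array([-np.sin(p[2]),np.cos(p[2])]))
w=unproj(c,U([(399,88),(446,85),(463,409),(416,411)]),26); print("hinge",w.mean(0),np.arctan2(*(w[:2].sum(0)-w[2:].sum(0))[::-1])-np.pi/2,np.linalg.norm(w[0]-w[3]))
w=unproj(c,U([(258,98),(257.5,421)]),28); d=w[0]-w[1]; print("pencil",w.mean(0),np.arctan2(d[1],d[0])-np.pi/2,np.linalg.norm(d))
E
```

```text
caddy [4.73064219e+02 8.58259522e+01 7.73887912e-02] rms px 0.4007064719523273 [[-0.4, -0.4], [0.3, -0.0], [0.3, 0.3], [-0.5, 0.9], [-0.1, -0.2], [0.4, -0.4]]
opening [471.90454552 100.78105691]
hinge [508.53825051 102.60543516] 0.12012027929581981 138.63043053409436
pencil [433.56607653  94.37650216] 0.023316991142108945 138.43696059629303
```

```bash
cat > pick.py <<'E'
from h import *
def pickplace(xy,a,gap,sq,bxy,ba):
    r.command_gripper(gap)
    r.move_pose([*xy,110],down(a)); r.move_l([*xy,11],vel=120)
    r.command_gripper(0,sq); g=r.read_finger_gap(); print("gap",g,"F",r.read_grasp_force())
    r.move_l([*xy,130],vel=200)
    print("lifted gap",r.read_finger_gap())
    r.move_pose([*bxy,130],down(ba)); r.move_l([*bxy,10],vel=150)
    r.command_gripper(g+16); r.move_l([*bxy,130],vel=250)
    print("t",r.read_t(),r.read_contact_force())
E
python3 - <<'E'
from pick import *
pickplace([433.5,95.5],0.023,36,12,[586.9,344.4],-0.057)
pickplace([508.5,102.6],0.12,38,25,[425.6,344.2],0.018)
c=optics.capture("top"); cv2.imwrite("pics/t2.png",cv2.resize(c["img"][100:330,120:500,::-1],None,fx=2,fy=2))
E
```

```text
gap 15.083053026990019 F 11.988121122121811
lifted gap 14.807445506754135
t 10.1333 [-0.33616626 -0.43343638 -0.74199282]
gap 21.579253440636624 F 24.998905062675476
lifted gap 21.545207661232396
t 16.9667 [ 0.01890533 -0.55926229 -0.40907719]
```

View pics/t2.png

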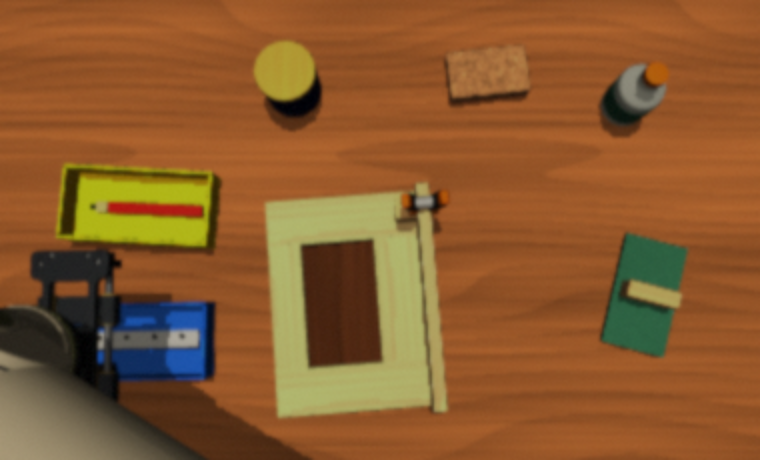

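The pencil is in the yellow bin, the hinge is in the blue bin, and the opening is clear. Next is the cover, with a close look first.

```bash
python3 - <<'E'
from h import *
r.move_l([425.6,344.2,230],vel=300)
r.command_gripper(60)
r.move_pose([475,-310,280],down(-0.263))
c=optics.capture("wrist"); np.savez("w2.npz",**c)
t=optics.capture("top"); np.savez("t3.npz",**t)
i=c["img"][:,:,::-1]; cv2.imwrite("pics/w2.png",cv2.resize(i[20:260,160:480],None,fx=2.4,fy=2.4,interpolation=0))
f=lambda n,*a:print(n,*[np.round(v,4) for v in blob(*a)])
f("cover wrist",c,(60,60,20),(95,255,255),12)
m=cv2.inRange(cv2.cvtColor(t["img"],cv2.COLOR_RGB2HSV),np.array((0,120,20)),np.array((20,255,125)))
f("opening top",t,(0,120,20),(20,255,115),18,(262,212,325,292))
print(r.read_t(),r.read_tcp_pos())
E
```

```text
cover wrist [ 480.959  -270.5988] [136.3429  75.6405] 2.8804
opening top [470.928   99.1155] [147.0911  87.4582] 0.0789
20.65 [ 475.49139173 -309.04285696  280.03000071]
```

View pics/w2.png

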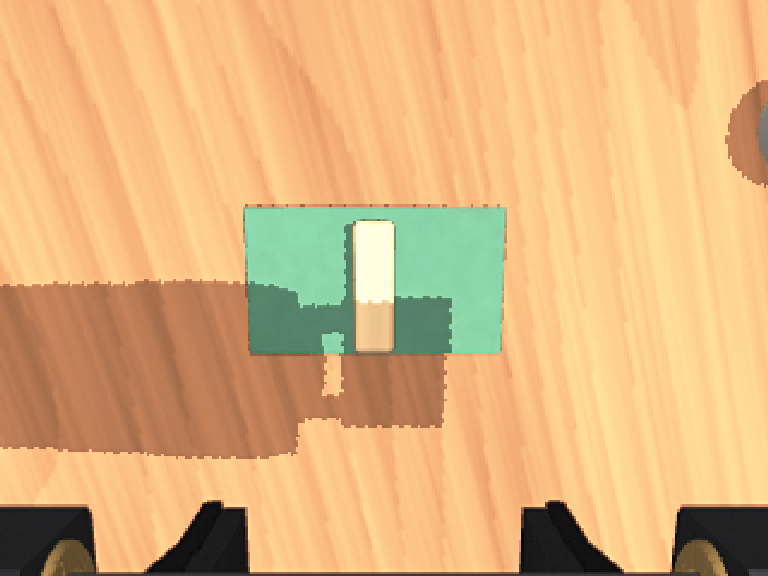

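The cover is clear in view with its centre at (481,-270.6) mm and yaw -0.261, and the glue bottle is well away at the right edge. I'll grasp it, carry it over the panel, and stop high over the opening.

```bash
python3 - <<'E'
from h import *
a=-0.2612; xy=[481,-270.6]
r.move_pose([*xy,90],down(a)); r.move_l([*xy,20],vel=100)
print(r.read_tcp_pos(),r.read_contact_force())
r.command_gripper(0,45); z0=r.read_tcp_pos()[2]
print("gap",r.read_finger_gap(),r.read_grasp_force(),"z0",z0)
r.move_l([*xy,60],vel=80); r.move_l([*xy,205],vel=180)
o=[471.5,100.2]
r.move_l([*o,205],rot=down(0.078),vel=150)
r.move_l([*o,z0+33+25],vel=100); r.dwell(0.4)
print(r.read_tcp_pos(),yawof(r.read_ee_rot()),r.read_finger_gap(),r.read_contact_force(),r.read_wrist_torque())
c=optics.capture("wrist"); np.savez("w3.npz",**c)
cv2.imwrite("pics/w3.png",c["img"][:,:,::-1])
for n in ("scene","top"): k=optics.capture(n); np.savez(n+"4.npz",**k); cv2.imwrite(f"pics/{n}4.png",cv2.resize(k["img"][110:260,200:400,::-1],None,fx=4,fy=4,interpolation=2) if n=="scene" else cv2.resize(k["img"][180:320,230:370,::-1],None,fx=4,fy=4))
print("t",r.read_t(),"z0",z0)
E
```

```text
[ 481.44046933 -270.61110562   20.42539693] [-0.86083761 -1.0433047   0.06963547]
gap 19.845676817450453 44.999632285907865 z0 20.036431610035862
[471.54641075 100.16513987  78.10825049] 0.07793005337689178 19.738828290360964 [ 0.14988326 -0.33361104 -2.22045184] [ 0.03181061 -0.12591201 -0.02480607]
t 29.2583 z0 20.036431610035862
```

View pics/w3.png

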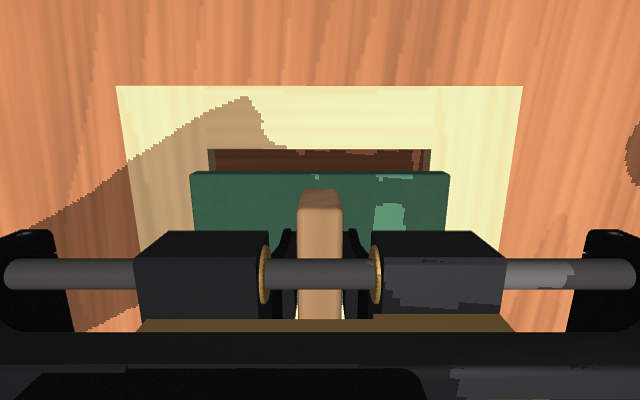

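View pics/scene4.png

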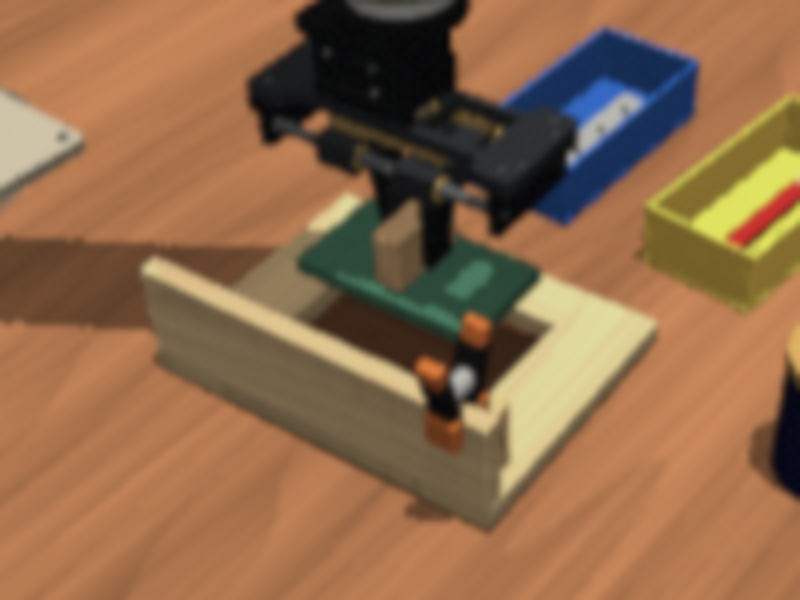

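The wrist view shows the cover's far edge spanning columns 190 to 449 at row ~172, the opening's far corners at (208,149) and (431,149), and the base corners at (116,86) and (523,86). I'll compare these with the predicted pixels.

```bash
python3 - <<'E'
from h import *
c=dict(np.load("w3.npz"))
def P(o,a,loc,z): R2=np.array([[np.cos(a),-np.sin(a)],[np.sin(a),np.cos(a)]]); return np.c_[np.array(loc)@R2.T+o,np.full(len(loc),z)]
print("cover far top pred",proj(c,P([471.5,100.2],.078,[(-69,39),(69,39)],70.1)).round(1).tolist())
print("cover far bot pred",proj(c,P([471.5,100.2],.078,[(-69,39),(69,39)],58.1)).round(1).tolist())
print("open far pred",proj(c,P([471.5,100.2],.078,[(-75,45),(75,45)],18)).round(1).tolist())
print("base far pred",proj(c,P([471.5,100.2],.078,[(-130,85),(130,85)],18)).round(1).tolist())
w=unproj(c,[(208,149),(431,149)],18);d=w[1]-w[0];a=np.arctan2(d[1],d[0]);print("open",w.mean(0)+45*np.array([np.sin(a),-np.cos(a)]),a,np.linalg.norm(d))
w=unproj(c,[(116,86),(523,86)],18);d=w[1]-w[0];a=np.arctan2(d[1],d[0]);print("open via base",w.mean(0)+85*np.array([np.sin(a),-np.cos(a)]),a,np.linalg.norm(d))
g=c["img"].astype(int)
h=cv2.cvtColor(c["img"],cv2.COLOR_RGB2HSV); m=cv2.inRange(h,np.array((60,60,20)),np.array((95,255,255)))
for x in (200,230,260,290,360,400,440): ys=np.where(m[:,x])[0]; print(x,ys.min(),end="; ")
for y in (172,175,178,190,220): xs=np.where(m[y])[0]; print(y,xs.min(),xs.max(),end="; ")
print([h[y,260].tolist() for y in range(168,180)])
E
```

```text
cover far top pred [[185.8, 173.0], [451.9, 172.9]]
cover far bot pred [[194.2, 169.0], [443.5, 168.9]]
open far pred [[206.4, 149.9], [431.5, 149.8]]
base far pred [[114.2, 86.6], [523.6, 86.5]]
open [471.80835138 100.76483939] 0.0775999061665079 148.47098550284355
open via base [471.8319372  100.56169408] 0.07762833885326831 258.3775822589998
200 172; 230 171; 260 171; 290 171; 360 171; 400 171; 440 172; 172 195 443; 175 190 448; 178 190 449; 190 191 447; 220 194 444; [[11, 146, 70], [9, 153, 70], [13, 134, 63], [69, 80, 51], [74, 98, 52], [73, 92, 50], [74, 94, 76], [73, 93, 88], [72, 91, 90], [73, 92, 91], [73, 91, 90], [73, 88, 90]]
```

The pose agrees within about 0.5 mm and the cover looks level, so I'll make the small correction and lower to the hover height. Then a final check from the scene camera against the predicted cover outline.

```bash
python3 - <<'E'
from h import *
o=[471.8,100.6]
r.move_l([*o,20.04+33],rot=down(0.0778),vel=30); r.dwell(0.5)
print(r.read_tcp_pos(),yawof(r.read_ee_rot()),R.from_quat(r.read_ee_rot()[[1,2,3,0]]).apply([0,0,1]),r.read_contact_force(),r.read_finger_gap())
c=optics.capture("scene"); im=c["img"].copy()
big=cv2.resize(im[150:230,250:370],None,fx=6,fy=6,interpolation=2)
a=.0778; R2=np.array([[np.cos(a),-np.sin(a)],[np.sin(a),np.cos(a)]])
for z,hx,hy,q,col in [(33,69,39,o,(255,0,0)),(45,69,39,o,(255,0,255)),(18,75,45,o,(0,255,255))]:
    p=proj(c,np.c_[np.array([(-hx,-hy),(hx,-hy),(hx,hy),(-hx,hy)])@R2.T+q,np.full(4,z)])
    cv2.polylines(big,[((p-[250,150]+.5)*6).astype(int)],True,col,1)
cv2.imwrite("pics/s5.png",big[:,:,::-1]); print(r.read_t())
E
```

```text
[471.82692196 100.61024946  53.06763296] 0.07777597204203263 [ 5.94088387e-05  3.21352044e-05 -9.99999998e-01] [ 0.43327176 -0.18602023 -1.85499176] 19.978404434138163
30.7917
```

View pics/s5.png

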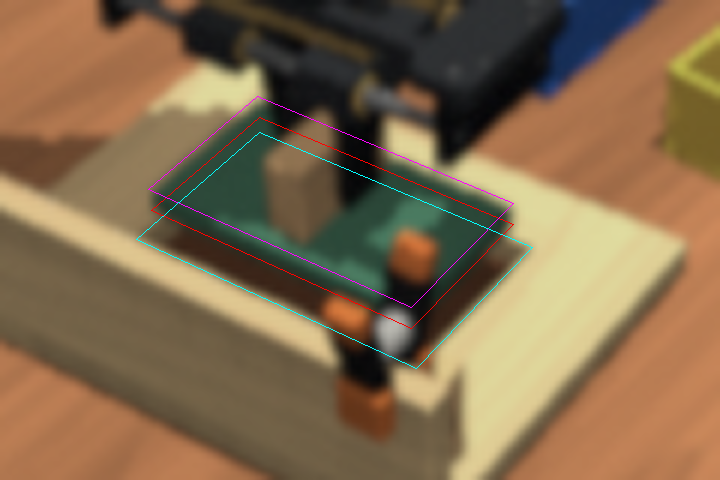

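The cover outline matches the level 15 mm prediction (magenta and red) and sits centred over the opening (cyan).

```bash
python3 -c "
from cell import finish_job
print(finish_job())"
```

```text
the job is handed in; nothing more can be done
None
```

The job is handed in at about 31 s: the pencil is in the yellow bin, the hinge is in the blue bin, and the cover is held level, centred and square about 15 mm above the opening.

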